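# Push a returned carton through the chute flap

## Robot

A 7-joint arm with a two-finger parallel gripper is mounted at the origin on a cart in front of the work surface, level with it; the furniture and walls round the work are solid. World frame = base frame: x ahead of the robot, y to its left, z up, the work surface at z = 0. Lengths are in m, angles in rad, forces in N, time in s.
With the tool pointing down it reaches from about 0.4 to 0.9 m from the base axis. Payload 5.5 kg.
Tool frame: the origin (TCP) lies midway between the tips of the shut fingers; the grasp point (between the pads) lies 19 mm behind it; z points along the fingers, y is the direction in which the jaws open and shut (so a half turn about z gives the same grasp; the last joint's range is limited). The gripper opens to 92 mm and grips with 3 to 60 N. Pads are 19 mm wide; open, the fingers measure 130 mm over their backs; the gripper's body (75 mm by 190 mm) begins 47 mm behind the grasp point.
Start: joints at [-0.844, 0.501, -0.427, 1.55, 0.221, 1.138, -0.21], TCP at [0.291, 0.581, 0.227] pointing down, gripper open.
Joint ranges: [-2.88, 2.88], [-0.31, 2.03], [-1.54, 1.56], [0.2, 2.42], [-1.41, 4.55], [0.19, 2.02], [-2.57, 2.57]. Speed limits (rad/s): [2.57, 2.57, 3.14, 3.14, 3.14, 3.14, 3.14].

## Interface

Orientations are given as a rotation vector (axis times angle).
In Python, from plant import status, viewer, manip gives the robot as it stands.
- The arm moves only by the shell command python3 -m crank 'ROWS' [FORCE]. ROWS is JSON, a list that holds one entry, the list of rows, each a list of 7 numbers: the finger opening in m, from 0 to 0.0918, then the shift along the tool's x, y, z in m, then the turn, a rotation vector about the tool's x, y, z in degrees. In form: [[[jaw, tx, ty, tz, wx, wy, wz], ...]]. A call has 1 to 20 rows; each row is the pose to reach, as a shift and turn from the pose commanded when the call began, along the tool's axes at that moment; what a row does not reach only later rows make up. A row lasts 1/8 s, in which the tool goes at most 62.5 mm and 10.7 degrees, less where a joint would pass 70% of its speed; a pose out of reach is approached as far as the arm can. A call with a gripper value outside its range is refused whole. The fingers move at their own pace and stop on an object; FORCE is the grip in N (left out, the last holds). Time passes only in rows, so rows that repeat a pose let the fingers close. It gives the time, the measured TCP pose, the force and the opening at its end, in the units of the state.
- status.sense(): the state, without advancing time (a new reading comes with each control period).
- viewer.capture(name): name is "scene" or "side" or "wrist"; returns the picture (480x640x3 uint8, blue, green, red); there is no depth.
- viewer.camera_info(name): a dict with "fx", "fy", "cx", "cy" (pixels), "extrinsics" (4x4, takes a point from camera to world coordinates); the wrist camera has in their place "hand_eye" (4x4, takes a point from camera to tool coordinates, whose origin is the TCP and whose axes are the flange's). Camera axes: x right, y down, z forward; pixel columns grow to the right and rows downward; lengths in m; the calibration is good to about 2 mm. The wrist camera is an equidistant fisheye: a pixel r from the principal point sees the ray r / f radians off the axis. A picture is of the moment at which its call begins: read the wrist's pose just before it. camera_info takes no time and is no camera call.
- manip.hand_in(): hands the job in, once; it reports no verdict.
The state is a dict: "time_s": time; "qpos": joint angles; "qvel": joint speeds; "effort": joint torques, N m; "eef_pos": TCP position; "orientation": TCP orientation; "force": force on the tool from outside, world axes, zero at the start; "torque": the same for the moment, N m; "opening": opening from 0.0 (shut) to 1.0 (fully open).
Only numpy, scipy, OpenCV 4.12 (cv2) and the standard library are available. Lean on these libraries where they do the work, as an engineer would, in place of code of your own. Each camera call takes 0.05 s, during which the arm holds its last target.

## Task

Two tablet cartons lie side by side in the lanes of the returns chute. With the fingertips, gently push the green carton along its lane and in through the swinging flap ahead of it until it drops into the box, then draw the fingers back so that the flap swings shut behind it. Only push, never grip or lift; leave the red carton, its flap and everything else where they are.

Things in the scene. Friction and masses are not known exactly. Their poses are not given: they have to be found in the camera images.
- chute: Fixed returns chute: feeding table with two lanes and, behind it, a white collecting box with clear upper sides and roof. Origin at table height between the lanes, below the front of the doorways. x runs along the lanes away from the robot into the box, y left, z up; may be turned some degrees. Lane floors 140 mm above the origin, from x = -190 to -18 mm. Box 204 mm wide, 220 high, its far end at x = 138, a metal slide and floor inside.
- sill_left (a point): Middle of the inner end of the left lane's floor (chute x -18, y +52, z 140 mm), 18 mm before its doorway. Lane 76 mm wide between rails 15 mm high and 6 mm thick, open at the top. Doorway 76 mm wide, 66 mm high. Past the sill there is no floor at lane height: a carton tips and drops once its middle is 5 to 25 mm past; the fingers can stay before the doorway.
- sill_right (a point): The same point of the right lane, the same in all sizes (chute x -18, y -52, z 140 mm).
- flap_left (a joint): Smooth, slippery yellow flap 70 mm wide, 60 high, in the left lane's doorway (chute x 3 mm). Hinged along its top edge 62 mm above the lane floor; hangs by its own weight (60 g). 0 rad is shut (vertical); the value grows as its lower edge swings into the box, up to 1.5. It cannot swing towards the robot. A carton pushed against it opens it; then it falls shut.
- flap_right (a joint): The same flap in the right lane's doorway.
- green_carton_center (a point): Centre of the green tablet carton to be pushed in, 60x120x30 mm, green with a white end, about 0.1 kg, crushed by more than 20 N: lies flat in one of the two lanes (either one), its long side (own y axis) roughly along the lane. The point is 15 mm above its underside and lies midway along its length.
- red_carton_center (a point): Centre of the red tablet carton in the other lane, 56x120x42 mm, lying likewise, point 21 mm above its underside. To be left alone.
- scanner: Bystander on the table: black barcode scanner, 34x170x31 mm; origin at the centre of its underside.
- pink_blister: Bystander on the table: blister strip with pink tablets, 38x95x5 mm; origin at the centre of its underside.
- orange_blister: Bystander on the table: blister strip with orange tablets, 38x95x5 mm; origin at the centre of its underside.
- cutter: Bystander on the table: light-green pill cutter, 36x95x22 mm; origin at the centre of its underside.
- bottle: Bystander on the table: brown bottle with white cap, 44 diameter, 85 high mm; origin at the centre of its underside.
- striped_carton: Bystander on the table: white carton with red stripes, 46x92x30 mm; origin at the centre of its underside.
- measuring_cup: Bystander on the table: small white measuring cup, 44 diameter, 38 high mm; origin at the centre of its underside.
Not all that is in view belongs to the job. Of the things like the part that bears green_carton_center, leave any that is blue or purple; of the rest the larger one is meant.

How it is judged:
By the outcome, as a careful person would: the job done as asked, in the order asked, and still so for the second after the job is handed in, with the robot touching nothing.
It also fails if it takes over 35 s, if anything falls off the work surface, if the arm or the gripper's body presses on something with over 40 N, if the wrist force passes 120 N, or if a joint passes its speed limit or range.

## Working session

There is one attempt and no reset: what is moved stays moved. The work goes in short steps, Python scripts to look and compute and a shell command to move; the robot and the scene stay as the last step left them, time stands still between calls to the robot, and variables do not carry over. Pictures are saved under pics/ and viewed, and the job is handed in when it is done.

```bash
mkdir -p pics; ls; python3 - <<'E'
from plant import status, viewer, manip
import cv2
s=status.sense()
print({k:s[k] for k in('time_s','eef_pos','orientation','force','opening')})
for n in("scene","side","wrist"):
    cv2.imwrite(f"pics/{n}0.png",viewer.capture(n)); print(n,viewer.camera_info(n))
E
```

```text
pics
{'time_s': 0.0, 'eef_pos': array([0.29049328, 0.58068941, 0.22568242]), 'orientation': array([-7.21779390e-01, -3.05704030e+00,  2.98686421e-03]), 'force': array([-0.85266065,  1.20545415, -0.42670808]), 'opening': 0.9980786104590583}
scene {'fx': 467.04815129149625, 'fy': 467.04815129149625, 'cx': 322.0334301701767, 'cy': 240.46025628265386, 'extrinsics': array([[ 0.61762152, -0.52439386,  0.58613543, -0.07776325],
       [-0.78644314, -0.4050346 ,  0.4663198 , -0.54450685],
       [-0.00713011, -0.74897133, -0.66256404,  0.80295334],
       [ 0.        ,  0.        ,  0.        ,  1.        ]])}
side {'fx': 610.0163554386846, 'fy': 610.0163554386846, 'cx': 314.6884971176112, 'cy': 235.19661592499742, 'extrinsics': array([[ 0.99598475, -0.01661793,  0.08796722,  0.38457618],
       [-0.0870216 , -0.41037945,  0.90775324, -1.49011672],
       [ 0.02101496, -0.91176343, -0.41017779,  0.77693804],
       [ 0.        ,  0.        ,  0.        ,  1.        ]])}
wrist {'fx': 371.64829954431775, 'fy': 371.64829954431775, 'cx': 317.0205733484685, 'cy': 247.88825443526846, 'hand_eye': array([[-2.31014828e-04, -9.52912536e-01, -3.03245190e-01,
         8.39804306e-02],
       [ 9.99999941e-01, -1.43484804e-04, -3.10924459e-04,
         6.92810202e-05],
       [ 2.52772738e-04, -3.03245244e-01,  9.52912513e-01,
        -1.58136820e-01],
       [ 0.00000000e+00,  0.00000000e+00,  0.00000000e+00,
         1.00000000e+00]])}
```

View pics/scene0.png

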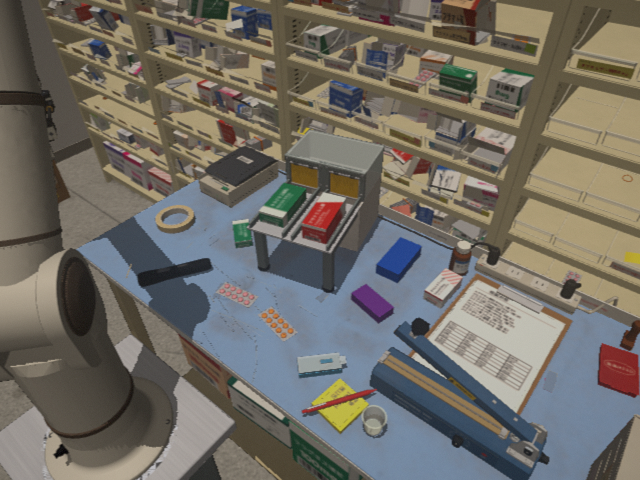

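View pics/side0.png

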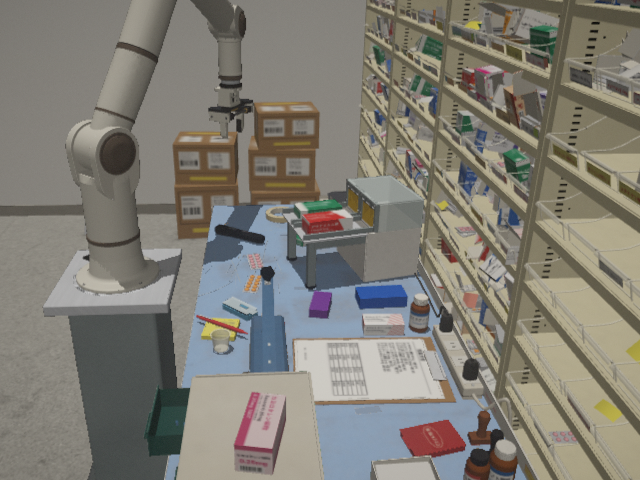

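View pics/wrist0.png

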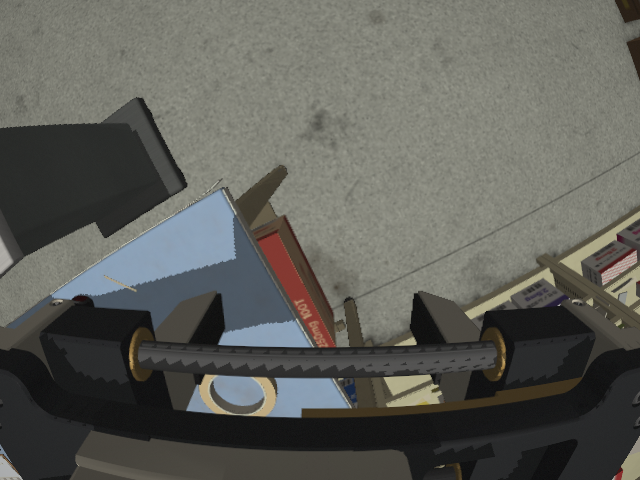

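The scene picture shows the large green carton in the left lane (~283,202) and the red one in the right lane (~322,218). A small green decoy lies on the table (~242,232). I'll zoom in to measure.

```bash
python3 - <<'E'
import cv2
a=cv2.imread("pics/scene0.png")[120:300,220:400]; cv2.imwrite("pics/sc_zoom.png",cv2.resize(a,(720,720)[:2] if 0 else (600,600),interpolation=cv2.INTER_CUBIC))
a=cv2.imread("pics/side0.png")[165:295,270:440]; cv2.imwrite("pics/si_zoom.png",cv2.resize(a,(784,600),interpolation=cv2.INTER_CUBIC))
E
```

```text
(no output)
```

View pics/sc_zoom.png

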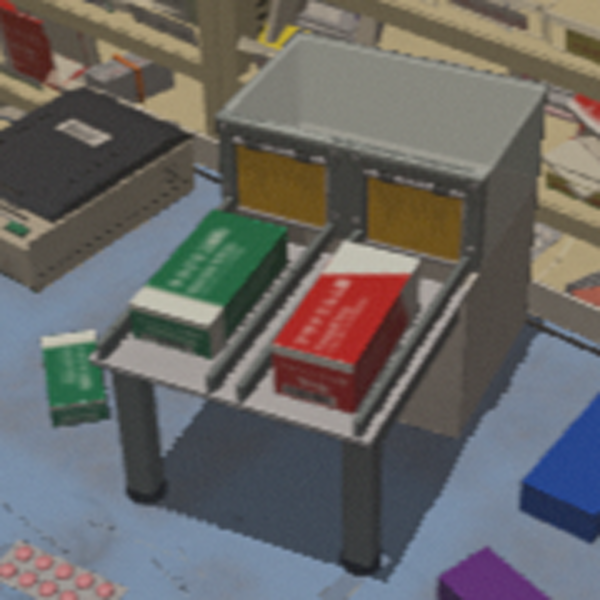

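View pics/si_zoom.png

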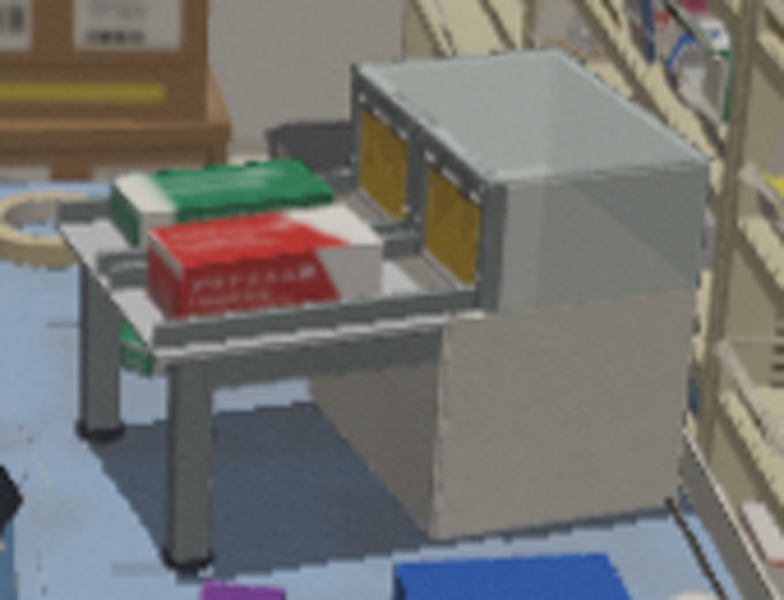

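```bash
cat > h.py <<'E'
import numpy as np
from plant import viewer
C={n:viewer.camera_info(n) for n in("scene","side")}
def ray(n,u,v):
    c=C[n];E=c["extrinsics"]
    return E[:3,3],E[:3,:3]@np.array([(u-c["cx"])/c["fx"],(v-c["cy"])/c["fy"],1])
def cast(n,u,v,z):
    o,d=ray(n,u,v);return o+d*(z-o[2])/d[2]
def proj(n,p):
    c=C[n];E=c["extrinsics"];q=E[:3,:3].T@(np.asarray(p)-E[:3,3]);return np.array([c["fx"]*q[0]/q[2]+c["cx"],c["fy"]*q[1]/q[2]+c["cy"]])
E
python3 - <<'E'
from h import *
np.set_printoptions(precision=4,suppress=True)
S=lambda u,v:(220+u/600*180,120+v/600*180)
T=lambda u,v:(270+u/784*170,165+v/600*130)
P={}
for k,n,u,v,z in [("boxFL","scene",220,118,.22),("boxFR","scene",484,183,.22),("boxBR","scene",547,95,.22),("boxBL","scene",298,38,.22),
 ("boxFRbot","scene",460,437,0),("tabL","scene",95,357,.14),("tabR","scene",368,440,.14),
 ("fLl","scene",238,205,.142),("fLr","scene",328,226,.142),("fRl","scene",368,240,.142),("fRr","scene",462,258,.142),
 ("gFL","scene",215,212,.17),("gFR","scene",288,228,.17),("gNL","scene",132,308,.17),("gNR","scene",210,330,.17),
 ("boxFL","side",352,65,.22),("boxFR","side",493,187,.22),("boxBR","side",708,160,.22),("boxBL","side",560,50,.22),("boxFRbot","side",432,538,0),
 ("tabR","side",152,365,.14),("tabL","side",62,225,.14),("gNL","side",112,183,.17),("gNR","side",140,212,.17),("gFL","side",295,160,.17),("gFR","side",332,190,.17)]:
    p=cast(n,*(S if n=="scene" else T)(u,v),z);P[n,k]=p;print(n,k,p)
d=P["scene","fRr"]-P["scene","fLl"];print(np.linalg.norm(d),np.degrees(np.arctan2(d[0],-d[1])))
E
```

```text
scene boxFL [0.6254 0.1218 0.22  ]
scene boxFR [ 0.671  -0.0739  0.22  ]
scene boxBR [ 0.7937 -0.0457  0.22  ]
scene boxBL [0.7496 0.1517 0.22  ]
scene boxFRbot [ 0.6562 -0.0764  0.    ]
scene tabL [0.4442 0.0788 0.14  ]
scene tabR [ 0.4908 -0.1141  0.14  ]
scene fLl [0.6348 0.1182 0.142 ]
scene fLr [0.6545 0.0479 0.142 ]
scene fRl [0.6585 0.0139 0.142 ]
scene fRr [ 0.682  -0.0526  0.142 ]
scene gFL [0.5879 0.0973 0.17  ]
scene gFR [0.6045 0.0436 0.17  ]
scene gNL [0.4715 0.0671 0.17  ]
scene gNR [0.4857 0.0109 0.17  ]
side boxFL [0.6263 0.1213 0.22  ]
side boxFR [ 0.6761 -0.083   0.22  ]
side boxBR [ 0.8049 -0.046   0.22  ]
side boxBL [0.76   0.1463 0.22  ]
side boxFRbot [ 0.6556 -0.0761  0.    ]
side tabR [ 0.4876 -0.1325  0.14  ]
side tabL [0.4476 0.0664 0.14  ]
side gNL [0.4768 0.0574 0.17  ]
side gNR [0.4903 0.0112 0.17  ]
side gFL [0.5896 0.0917 0.17  ]
side gFR [0.6058 0.0418 0.17  ]
0.17722310461534085 15.444551316034094
```

Both views agree. The chute is turned about 13.7°, with its origin near (0.652, 0.026). The green carton's centre is at about (0.539, 0.053), on the lane's centre line with its rear end near chute x −163. I'll move above and behind it and look with the wrist camera.

```bash
python3 -m crank '[[[0.01,0,0,-0.03,0,0,0],[0.01,-0.02,-0.03,-0.06,0,0,-4],[0.01,-0.05,-0.06,-0.074,0,0,-8],[0.01,-0.08,-0.095,-0.074,0,0,-12],[0.01,-0.11,-0.13,-0.074,0,0,-16],[0.01,-0.14,-0.165,-0.074,0,0,-20],[0.01,-0.17,-0.2,-0.074,0,0,-24],[0.01,-0.2,-0.235,-0.074,0,0,-28],[0.01,-0.23,-0.27,-0.074,0,0,-32],[0.01,-0.26,-0.305,-0.074,0,0,-36],[0.01,-0.29,-0.34,-0.074,0,0,-40],[0.01,-0.32,-0.37,-0.074,0,0,-40.3],[0.01,-0.345,-0.4,-0.074,0,0,-40.3],[0.01,-0.36,-0.42,-0.074,0,0,-40.3],[0.01,-0.371,-0.429,-0.074,0,0,-40.3],[0.01,-0.371,-0.429,-0.074,0,0,-40.3],[0.01,-0.371,-0.429,-0.074,0,0,-40.3],[0.01,-0.371,-0.429,-0.074,0,0,-40.3]]]'
python3 - <<'E'
from plant import status, viewer
import cv2,json
s=status.sense();print(s['time_s'],s['eef_pos'],s['orientation'],s['opening'],s['qpos'])
json.dump([list(s['eef_pos']),list(s['orientation'])],open('w1.json','w'))
cv2.imwrite("pics/wrist1.png",viewer.capture("wrist"))
E
```

```text
time_s: 2.4
eef_pos: [0.4305, 0.0328, 0.3007]
orientation: [0.379, -3.119, -0.0]
force: [-0.0, -0.0, -0.5]
opening: 0.11
2.4 [0.43049958 0.03284293 0.30069319] [ 3.78544023e-01 -3.11864444e+00 -4.01370278e-04] 0.11041667529308345 [-1.32173498e-02  2.31206901e-03 -1.24883383e-01  1.97882560e+00
  3.43453859e-05  1.16052673e+00  1.67426231e+00]
```

View pics/wrist1.png

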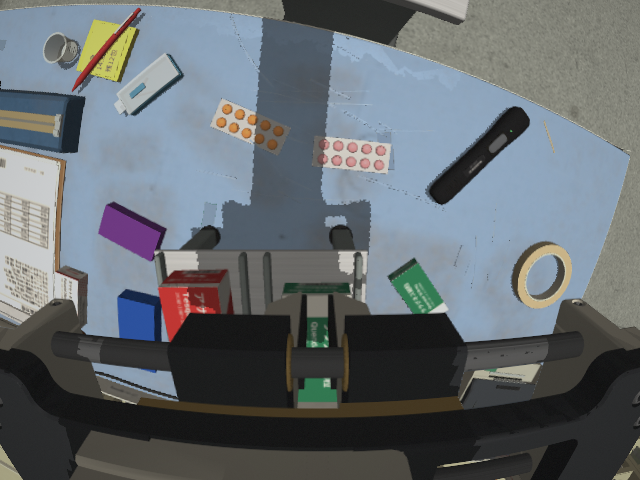

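```bash
python3 - <<'E'
import cv2
a=cv2.imread("pics/wrist1.png")[230:420,140:390]; cv2.imwrite("pics/w1z.png",cv2.resize(a,(750,570),interpolation=cv2.INTER_CUBIC))
E
```

```text
(no output)
```

View pics/w1z.png

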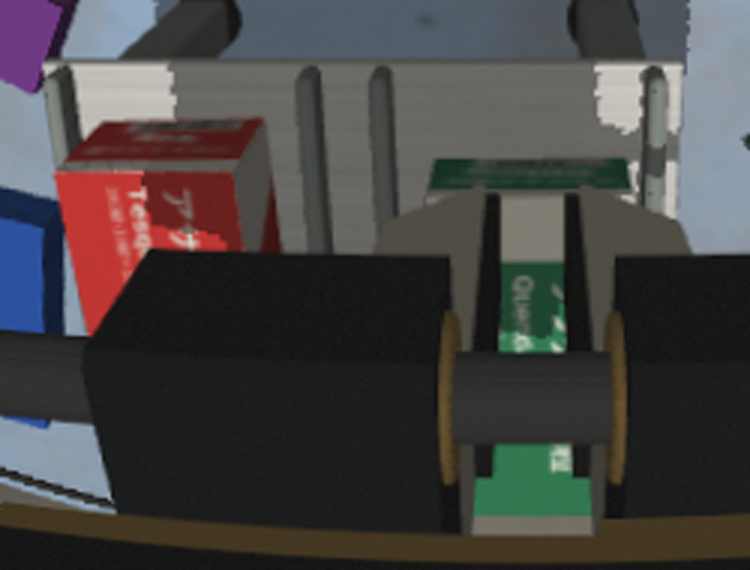

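```bash
cat >> h.py <<'E'
from scipy.spatial.transform import Rotation as R
W=viewer.camera_info("wrist")
def wcast(u,v,z,pos,ori):
    du,dv=u-W["cx"],v-W["cy"];r=np.hypot(du,dv);t=r/W["fx"];d=np.array([np.sin(t)*du/r,np.sin(t)*dv/r,np.cos(t)])
    H=W["hand_eye"];Rw=R.from_rotvec(ori).as_matrix();d=Rw@H[:3,:3]@d;o=np.array(pos)+Rw@H[:3,3]
    return o+d*(z-o[2])/d[2]
E
python3 - <<'E'
from h import *
import json
np.set_printoptions(precision=4,suppress=True)
pos,ori=json.load(open('w1.json'));P={}
for k,u,v,z in [("tabR",45,62,.14),("tabL",683,65,.14),("railin",380,67,.155),("railout",655,67,.155),("gNRb",435,158,.14),("gNLb",625,158,.14),("gNRt",428,190,.17),("gNLt",632,190,.17)]:
    P[k]=wcast(140+u/3,230+v/3,z,pos,ori);print(k,P[k])
a=np.radians(13.7)
for m,n in(("tabR","tabL"),("railin","railout"),("gNRb","gNLb"),("gNRt","gNLt")):
    d=P[n]-P[m];print(m,np.linalg.norm(d),np.degrees(np.arctan2(-d[0],d[1])),(P[n]+P[m])/2)
c=(P["tabR"]+P["tabL"])/2;x=np.array([np.cos(a),np.sin(a)]);y=np.array([-x[1],x[0]])
o=c[:2]+.19*x;print("origin",o)
for k in P: q=P[k][:2]-o;print(k,q@x,q@y)
E
```

```text
tabR [ 0.4876 -0.113   0.14  ]
tabL [0.4401 0.0836 0.14  ]
railin [ 0.4573 -0.0045  0.155 ]
railout [0.4383 0.0726 0.155 ]
gNRb [0.4878 0.0172 0.14  ]
gNLb [0.4737 0.0746 0.14  ]
gNRt [0.4849 0.017  0.17  ]
gNLt [0.471  0.0735 0.17  ]
tabR 0.20227165260307453 13.598703280371788 [ 0.4639 -0.0147  0.14  ]
railin 0.07935994876297632 13.828775298408711 [0.4478 0.0341 0.155 ]
gNRb 0.05909047842649571 13.825074070088116 [0.4807 0.0459 0.14  ]
gNRt 0.05817242904148672 13.825717300515972 [0.478  0.0452 0.17  ]
origin [0.6484 0.0303]
tabR -0.1901788041316713 -0.10113566824210542
tabL -0.1898211958683287 0.10113566824210544
railin -0.19396199994752097 0.01145841700661637
railout -0.19414036548450225 0.09081816532651367
gNRb -0.1592101700701492 0.02529607559979427
gNLb -0.15933916178355761 0.08438641323472429
gNRt -0.16200797102379413 0.02576772966747384
gNLt -0.16213561174947222 0.08394001867548825
```

The wrist view gives a consistent chute pose: width 202 mm, origin (0.648, 0.030), yaw 13.7°. The carton's rear end is at chute x −160, y +55. The TCP is at chute (−211, +54), so I'll descend in front of the table and then approach.

```bash
python3 -m crank '[[[0.01,0,0,0.02,0,0,0],[0.01,0,0,0.05,0,0,0],[0.01,0,0,0.08,0,0,0],[0.01,0,0,0.11,0,0,0],[0.01,0,0,0.135,0,0,0],[0.01,0,0,0.148,0,0,0],[0.01,0,0,0.148,0,0,0],[0.01,-0.01,0,0.148,0,0,0],[0.01,-0.02,0,0.148,0,0,0],[0.01,-0.028,0,0.148,0,0,0],[0.01,-0.033,0,0.148,0,0,0],[0.01,-0.037,0,0.148,0,0,0],[0.01,-0.04,0,0.148,0,0,0],[0.01,-0.043,0,0.148,0,0,0]]]'
python3 - <<'E'
from plant import status, viewer
import cv2
a=viewer.capture("scene")[120:300,220:400]; b=viewer.capture("side")[165:295,270:400]
cv2.imwrite("pics/c2.png",cv2.hconcat([cv2.resize(a,(400,400)),cv2.resize(b,(400,400))]))
E
```

```text
time_s: 4.2
eef_pos: [0.4722, 0.0419, 0.1526]
orientation: [0.375, -3.118, -0.0]
force: [-0.7, 1.0, 0.4]
opening: 0.106
```

View pics/c2.png

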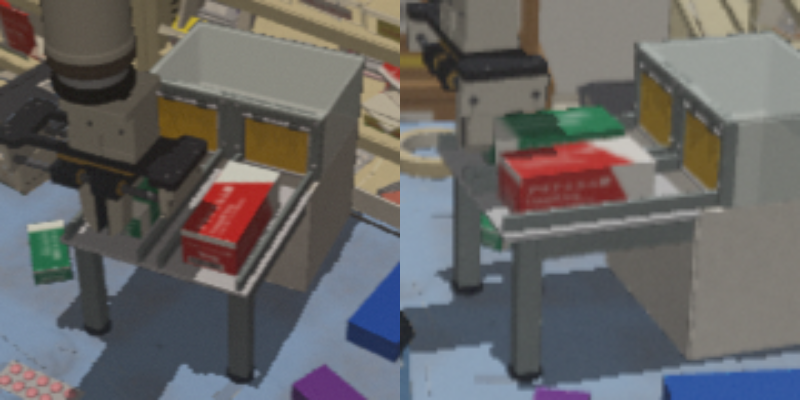

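The fingers stand behind the green carton in its lane, well clear of the red one. Now I'll push slowly.

```bash
python3 -m crank '[[[0.01,-0.004,0,0,0,0,0],[0.01,-0.008,0,0,0,0,0],[0.01,-0.012,0,0,0,0,0],[0.01,-0.016,0,0,0,0,0],[0.01,-0.02,0,0,0,0,0],[0.01,-0.024,0,0,0,0,0],[0.01,-0.028,0,0,0,0,0],[0.01,-0.032,0,0,0,0,0],[0.01,-0.036,0,0,0,0,0],[0.01,-0.04,0,0,0,0,0],[0.01,-0.044,0,0,0,0,0],[0.01,-0.048,0,0,0,0,0],[0.01,-0.052,0,0,0,0,0],[0.01,-0.056,0,0,0,0,0],[0.01,-0.06,0,0,0,0,0]]]'
python3 - <<'E'
from plant import status, viewer
import cv2
a=viewer.capture("scene")[120:300,220:400]; b=viewer.capture("side")[165:295,270:400]
cv2.imwrite("pics/c3.png",cv2.hconcat([cv2.resize(a,(400,400)),cv2.resize(b,(400,400))]))
E
```

```text
time_s: 6.18
eef_pos: [0.5309, 0.0562, 0.1527]
orientation: [0.375, -3.119, -0.0]
force: [-0.7, -0.4, 0.6]
opening: 0.108
```

View pics/c3.png

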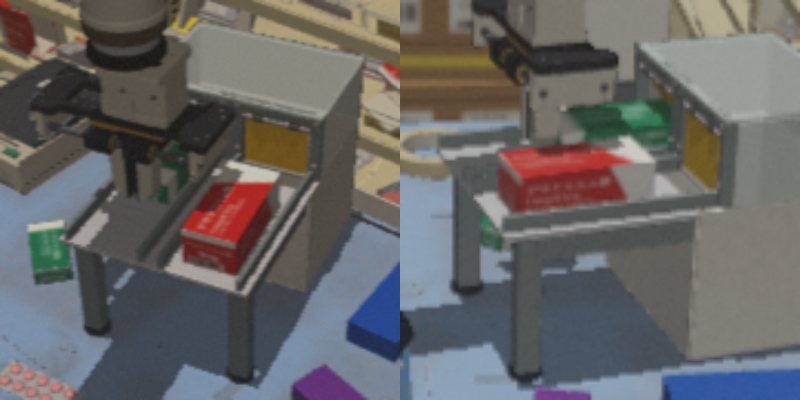

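The green carton has moved straight to the left doorway and is opening the flap. The red carton is still and the force is tiny, so I'll continue.

```bash
python3 -m crank '[[[0.01,-0.004,0,0,0,0,0],[0.01,-0.008,0,0,0,0,0],[0.01,-0.012,0,0,0,0,0],[0.01,-0.016,0,0,0,0,0],[0.01,-0.02,0,0,0,0,0],[0.01,-0.024,0,0,0,0,0],[0.01,-0.028,0,0,0,0,0],[0.01,-0.032,0,0,0,0,0],[0.01,-0.036,0,0,0,0,0],[0.01,-0.04,0,0,0,0,0],[0.01,-0.044,0,0,0,0,0],[0.01,-0.044,0,0,0,0,0],[0.01,-0.044,0,0,0,0,0]]]'
python3 - <<'E'
from plant import status, viewer
import cv2
a=viewer.capture("scene")[120:300,220:400]; b=viewer.capture("side")[165:295,300:430]
cv2.imwrite("pics/c4.png",cv2.hconcat([cv2.resize(a,(400,400)),cv2.resize(b,(400,400))]))
E
```

```text
time_s: 7.9
eef_pos: [0.5733, 0.0666, 0.1526]
orientation: [0.375, -3.119, -0.0]
force: [-0.5, 0.2, -0.2]
opening: 0.107
```

View pics/c4.png

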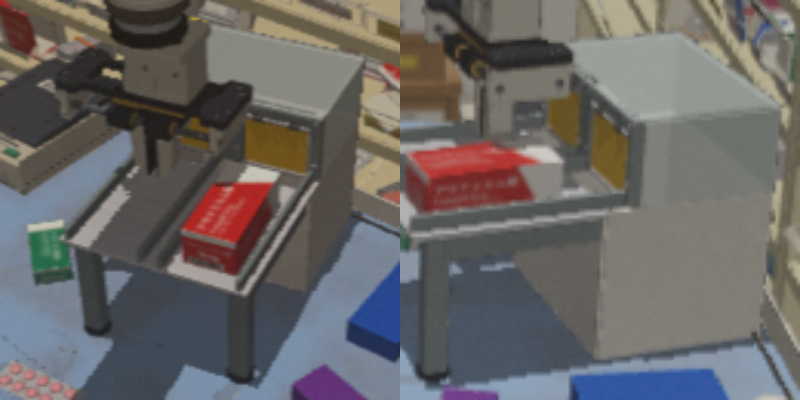

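The carton has dropped in and the left flap looks closed again. I'll draw the fingers straight back along the lane, then raise them.

```bash
python3 -m crank '[[[0.01,0.008,0,0,0,0,0],[0.01,0.02,0,0,0,0,0],[0.01,0.035,0,0,0,0,0],[0.01,0.05,0,0,0,0,0],[0.01,0.065,0,0,0,0,0],[0.01,0.08,0,0,0,0,0],[0.01,0.095,0,0,0,0,0],[0.01,0.11,0,0,0,0,0],[0.01,0.125,0,0,0,0,0],[0.01,0.14,0,0,0,0,0],[0.01,0.148,0,0,0,0,0],[0.01,0.148,0,-0.02,0,0,0],[0.01,0.148,0,-0.05,0,0,0],[0.01,0.148,0,-0.08,0,0,0],[0.01,0.148,0,-0.11,0,0,0],[0.01,0.148,0,-0.14,0,0,0],[0.01,0.148,0,-0.148,0,0,0],[0.01,0.148,0,-0.148,0,0,0],[0.01,0.148,0,-0.148,0,0,0]]]'
python3 - <<'E'
from plant import status, viewer
import cv2
A=viewer.capture("scene");cv2.imwrite("pics/full5.png",A)
a=A[120:300,220:400]; b=viewer.capture("side")[165:295,300:430]
cv2.imwrite("pics/c5.png",cv2.hconcat([cv2.resize(a,(400,400)),cv2.resize(b,(400,400))]))
E
```

```text
time_s: 10.38
eef_pos: [0.4289, 0.0314, 0.2994]
orientation: [0.375, -3.117, -0.0]
force: [0.7, 0.6, -0.4]
opening: 0.107
```

View pics/c5.png

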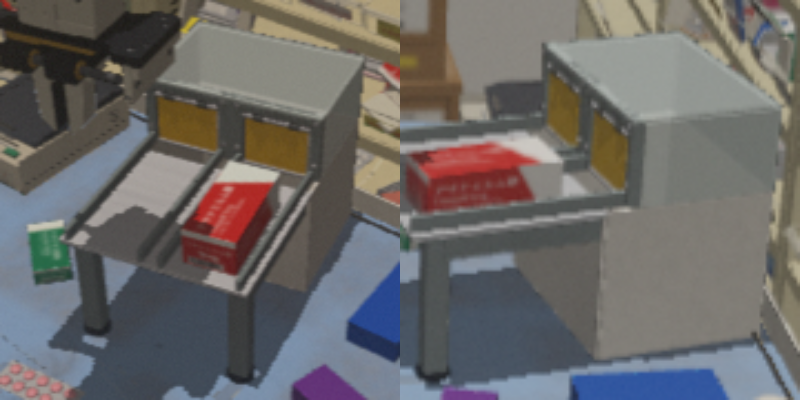

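View pics/full5.png

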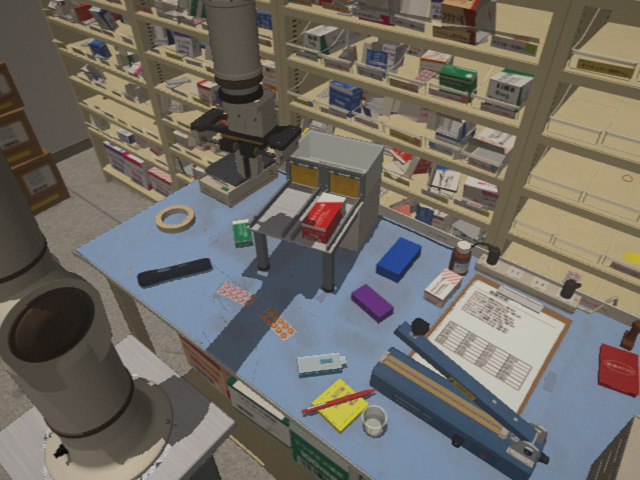

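The left lane is empty, both flaps hang shut, and the red carton and the other things look unmoved. I'll run one numeric comparison against the first picture, then hand in.

```bash
python3 - <<'E'
import cv2,numpy as np
for f in("scene0","full5"):
    a=cv2.imread(f"pics/{f}.png");h=cv2.cvtColor(a,cv2.COLOR_BGR2HSV)
    for nm,x0,x1,y0,y1,lo,hi in(("flapL",285,322,155,195,(15,120,50),(35,255,255)),("flapR",324,365,160,205,(15,120,50),(35,255,255)),("red",295,350,190,250,(0,150,80),(8,255,255))):
        m=cv2.inRange(h[y0:y1,x0:x1],lo,hi);r=cv2.boundingRect(m);print(f,nm,cv2.countNonZero(m),(r[0]+x0,r[1]+y0,r[2],r[3]))
E
python3 -c "
from plant import manip
print(manip.hand_in())"
```

```text
scene0 flapL 472 (291, 164, 27, 24)
scene0 flapR 520 (330, 173, 29, 25)
scene0 red 712 (303, 203, 39, 40)
full5 flapL 475 (291, 164, 27, 24)
full5 flapR 520 (330, 173, 29, 25)
full5 red 674 (303, 203, 39, 40)
the job is handed in; nothing more can be done
None
```

The green carton went along the left lane, through its flap and out of sight into the box. I pushed it with nearly closed fingertips at about 30 mm/s. I then drew the fingers back along the lane and raised them. I handed the job in at about 10.5 s, with the robot touching nothing.

- **Flap and carton:** the left lane is empty and the left flap hangs exactly where it did at the start in the picture. I could not see the carton inside the box; I infer that it dropped in.
- **Red side:** the red carton and the right flap cover the same image area as before. The red carton's pixel count fell from 712 to 674, which I put down to the gripper's shadow since its outline did not move.
- **Other things:** by eye, nothing else on the table has moved.
- **Force:** the wrist force read about 1 N or less at the end of each move. I did not see the values in between.

The first distance estimates from the scene and side pictures differed by up to about 18 mm on some corners. I used the wrist-camera measurement instead, where the chute and carton widths I could check came out within about 2 mm of the sizes given.

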